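# Put the salt away in the child-locked box

### The arm

A 6-joint arm with a two-finger parallel gripper is mounted at the origin on a cart in front of the work surface, level with it; the furniture and walls round the work are solid. World frame = base frame: x ahead of the robot, y to its left, z up, the work surface at z = 0. Lengths are in m, angles in rad, forces in N, time in s.
With the tool pointing down it reaches from about 0.35 to 0.775 m from the base axis. Payload 7.3 kg.
Tool frame: the origin (TCP) lies midway between the tips of the shut fingers; the grasp point (between the pads) lies 19 mm behind it; z points along the fingers, y is the line along which they close (so a half turn about z gives the same grasp; the last joint's range is limited). The gripper opens to 92 mm and grips with 3 to 60 N. Pads are 19 mm wide; open, the fingers measure 130 mm over their backs; the gripper's body (75 mm by 190 mm) begins 47 mm behind the grasp point.
Start: joints at [1.081, 0.342, 1.524, -0, 1.275, -0.146], TCP at [0.177, 0.494, 0.227] pointing down, gripper open.
Joint ranges: [-2.53, 2.53], [-0.77, 2.02], [0.04, 2.7], [-1, 4.14], [0.28, 2.66], [-3.11, 3.11]. Speed limits (rad/s): [2.57, 2.57, 3.14, 3.14, 3.14, 3.14].

### API

Orientations are given as a unit quaternion [w, x, y, z].
In Python, from cell import manip, imaging, sign_off gives the robot as it stands.
- The arm moves only by the tool play_rows, never from a script. Its argument "deltas" is one flat list of numbers, 7 for each row, row after row: the shift along the tool's x, y, z each as a share of 3 cm, from -1 to 1, then the turn, a rotation vector about the tool's x, y, z each as a share of 4 degrees, from -1 to 1, then the gripper command: -1 is shut, 1 is fully open, values between are in proportion. In form: [dx, dy, dz, wx, wy, wz, hand, dx, dy, dz, wx, wy, wz, hand, ...]. A call has 1 to 20 rows; each row shifts and turns the commanded pose from where the row before left it, along the tool's axes as they then stand; what a row does not reach is not made up. A row lasts 1/8 s, in which the tool goes at most 62.5 mm and 10.7 degrees, less where a joint would pass 70% of its speed; a pose out of reach is approached as far as the arm can. A call with a number of a shift or a turn outside -1 to 1 is refused whole. A call with a gripper value outside its range is refused whole. The fingers move at their own pace and stop on an object; "grip_force" is the grip in N (left out, the last holds). Time passes only in rows, so rows that do not move let the fingers close. It gives the time, the measured TCP pose, the force, the opening and the grip force at its end, in the units of the state.
- manip.read_state(): the state, without advancing time (a new reading comes with each control period).
- imaging.camera(name): name is "side" or "top"; returns a dict with "image" (400x640x3 uint8, red, green, blue), "mtx" (3x3 intrinsics, pixels), "k1" (the pictures are not rectified: a ray, as slopes to the right and down, at radius r is drawn at 1 + k1 r^2 times it, then the intrinsics apply), "position" and "orientation" of the camera in the world. Camera axes: x right, y up, looking along -z (the intrinsics and any distortion apply to the point x, -y, -z); pixel columns grow to the right and rows downward; lengths in m; the calibration is good to about 2 mm. A picture is of the moment at which its call begins. There is no depth.
- sign_off(): hands the job in; it is judged then, once.
The state is a dict: "t": time; "joint_pos": joint angles; "joint_vel": joint speeds; "joint_torque": joint torques, N m; "tcp_pos": TCP position; "tool_rot": TCP orientation; "contact_force": force on the tool from outside, world axes, zero at the start; "torque": the same for the moment, N m; "finger_gap": finger opening in m; "gripper_force": force on a finger pad.
Only numpy, scipy, OpenCV 4.12 (cv2) and the standard library are available. Lean on these libraries where they do the work, as an engineer would, in place of code of your own. Each camera call takes 0.05 s, during which the arm holds its last target. There are 200 camera calls.

### The job

Put the salt shaker away in the child-locked condiment box: draw the red bolt on its lid back as far as it goes, slide the lid fully open and stand the salt upright on the floor of the bay beside the small glass. Then slide the lid fully shut and push the bolt fully home again, leaving the small glass and everything on the worktop standing where it is.

Things in the scene. Friction and masses are not known exactly. Their poses are not given: they have to be found in the camera images.
- caddy: White box, 150 (x) x 300 (y) x 112 mm, fixed. Origin: centre of underside; z up, y along its length. Half at +y: solid deck. Half at -y: bay, inside x +-69, y -144 to 0, floor z 6, walls to z 101, aluminium lid guides on both long sides to z 112. Wooden lid 132 x 146 x 6 mm (top z 108) runs between the guides. Steel keeper for the bolt on the +x guide at y -85, 27 mm long, to z 128.
- bay_floor (a point): Centre of the bay, on its floor: 75 mm to -y from the box's origin, 6 mm up; axes as the box's. With the lid fully open the bay is wholly uncovered, and the lid's handle and bolt are over the deck. Wall cabinets overhang the back of the worktop: fronts at x 0.60 m, handles at x 0.57 m, from 0.43 m up; keep wrist and elbow clear of them.
- lid (a joint): Sliding lid, m: 0 = fully shut over the bay, 0.148 = fully open over the deck; opens along the box's +y. Friction about 2 N; stays where it is left. While the bolt sits in its keeper the lid can move only about 2 mm: do not force it.
- lid_grip (a point): Centre of the top of the lid's handle, a dark wooden bar 80 mm along the box's x, 14 mm thick along y, 22 mm high over the lid; moves with the lid (box x 0, y -20 when shut; top z 130). Free space of 40 mm on either side of it.
- bolt (a joint): Lock slide on the lid, m: 0 = fully home (lid locked; it starts within 3 mm of this), 0.024 = fully drawn back (lid free; the tip leaves the keeper at about 0.016). It frees along the box's -x. Friction about 1.5 N; stays where it is left. It rides on the lid and goes home only when the lid is fully shut.
- bolt_thumb (a point): Centre of the top of the bolt's red thumb block: 14 mm along the box's x, 26 mm along y, 20 mm high (top z 129.5, underside 1.5 mm over the lid); moves with bolt and lid (box x 0, y -85 when home). A steel strap 20 mm high lies 39 mm to +x of the block's face when home.
- salt_shaker: Salt shaker: clear and grey cylinder with a narrower rounded grey top, 90 mm high, 44 mm diameter up to 70 mm, 34 mm above that, 0.07 to 0.16 kg, upright on the worktop among the other things. Origin: centre of its underside, z up.
- shot_glass: Small clear glass, 48 mm diameter, 61 mm high, upright on the bay's floor on the box's +x side, hidden under the lid at first. Origin: centre of its underside. To be left standing.
- pepper_mill: Wooden pepper mill, 58 mm diameter, 170 mm high. Origin: centre of its underside. Loose bystander.
- tumbler: Clear tumbler, 81 mm diameter, 92 mm high. Origin: centre of its underside. Loose bystander.
- sauce_bottle: Clear bottle with red cap, 59 mm diameter, 208 mm high. Origin: centre of its underside. Loose bystander.
Not all that is in view belongs to the job. Of the things like the salt_shaker, leave any that is green; of the rest the smaller one is meant.

How it is judged:
By the outcome, as a careful person would: the job done as asked, in the order asked, and still so for the second after the job is handed in, with the robot touching nothing.
It also fails if it takes over 72 s, if anything falls off the work surface, if the arm or the gripper's body presses on something with over 40 N, if the wrist force passes 120 N, or if a joint passes its speed limit or range.

## Working session

There is one attempt and no reset: what is moved stays moved. The work goes in short steps, Python scripts to look and compute and a tool call to move; the robot and the scene stay as the last step left them, time stands still between calls to the robot, and variables do not carry over. Pictures are saved under pics/ and viewed, at most 10 in all, crops included, and the job is handed in when it is done.

Besides the shell and the picture viewer there is one more tool, called after "Request:" as name(argument=value, ...) on one line, values as JSON. play_rows: Moves the arm, as the interface text tells. Shift numbers are shares of 3 cm and turn numbers shares of 4 degrees, none past 1 either way. Its arguments: {"type":"object","properties":{"deltas":{"type":"array","items":{"type":"number","minimum":-1,"maximum":1}},"grip_force":{"type":"number"}},"required":["deltas"]}

```bash
mkdir -p pics; ls; cat > h.py <<'E'
import numpy as np, cv2
from scipy.spatial.transform import Rotation as R
from cell import manip, imaging, sign_off
def cam(n,save=None):
    c=imaging.camera(n)
    if save: cv2.imwrite('pics/'+save,c['image'][:,:,::-1])
    return c
def rot(q): return R.from_quat([q[1],q[2],q[3],q[0]]).as_matrix()
def ray(c,u,v):
    K=np.array(c['mtx']); d=np.array([(u-K[0,2])/K[0,0],(v-K[1,2])/K[1,1]])
    s=d.copy()
    for _ in range(20): s=d/(1+c['k1']*(s@s))
    w=rot(c['orientation'])@np.array([s[0],-s[1],-1]); return np.array(c['position']),w
def onz(c,u,v,z):
    p,w=ray(c,u,v); return p+w*(z-p[2])/w[2]
def proj(c,P):
    q=rot(c['orientation']).T@(np.array(P)-np.array(c['position'])); s=np.array([q[0],-q[1]])/-q[2]
    s=s*(1+c['k1']*(s@s)); K=np.array(c['mtx']); return K[0,0]*s[0]+K[0,2],K[1,1]*s[1]+K[1,2]
E
python3 - <<'E'
from h import *
for n in('side','top'):
    c=cam(n,n+'0.png'); print(n,c['position'],c['orientation'],c['mtx'],c['k1'])
print(manip.read_state())
E
```

```text
pics
side [-0.15560468 -0.6995651   0.96665929] [ 0.84929702  0.33901649 -0.15634207 -0.37325534] [[415.58695661   0.         323.69450743]
 [  0.         415.58695661 191.06207413]
 [  0.           0.           1.        ]] -0.10552288517669584
top [ 0.30872311 -0.13549295  1.40001101] [-0.70401787 -0.04405936  0.03993889  0.70768813] [[419.0612472   0.        323.7287145]
 [  0.        419.0612472 199.0348494]
 [  0.          0.          1.       ]] -0.07082989916776596
{'t': 0.1, 'joint_pos': array([ 1.08101041e+00,  3.42709060e-01,  1.52490431e+00, -9.67923498e-06,
        1.27539243e+00, -1.45974576e-01]), 'joint_vel': array([ 9.88298720e-04, -7.21935089e-04, -3.11403422e-03, -9.14867657e-05,
       -5.56963944e-04,  1.56519586e-03]), 'joint_torque': array([ 2.52307553e-03, -4.32008994e+01, -2.44694728e+01,  7.19887507e-02,
        5.25368366e-02, -1.10193770e-05]), 'tcp_pos': array([0.17676716, 0.49397122, 0.22609138]), 'tool_rot': array([-2.16444355e-04,  1.71058805e-01,  9.85260568e-01, -6.72618808e-04]), 'contact_force': array([0.80301209, 0.27271064, 0.23427441]), 'torque': array([ 0.0441965 ,  0.02938032, -0.03303439]), 'gripper_force': 0.0, 'finger_gap': 0.09162645506336312}
```

View pics/top0.png

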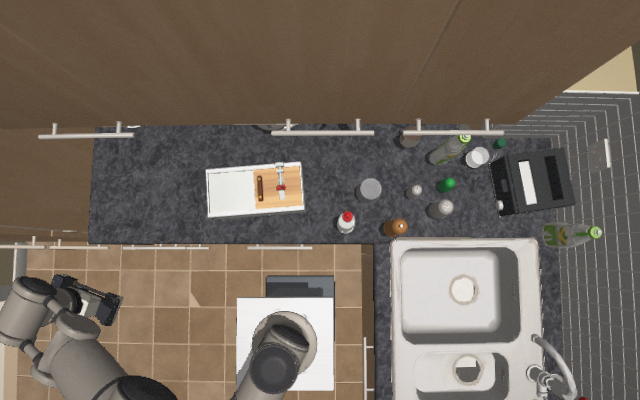

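View pics/side0.png

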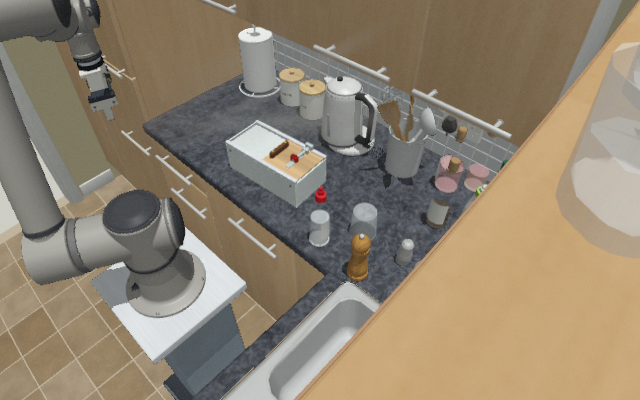

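Top view: the box is at about (255,190), with its handle at (260,188) and the red bolt at (281,188). There are three shaker-like things: (415,190) small with a grey top, (442,207) larger with a grey top, and (448,185) green. In the side view one shaker shows at (405,250). I'll enlarge a crop of these.

```bash
python3 - <<'E'
from h import *
t=cam('top');s=cam('side')
a=t['image'][120:250,330:470];b=t['image'][150:225,195:315]
im=np.zeros((600,800,3),np.uint8)
im[:370,:400]=cv2.resize(a,(400,370),interpolation=cv2.INTER_CUBIC)
im[:250,400:]=cv2.resize(b,(400,250),interpolation=cv2.INTER_CUBIC)
c=s['image'][110:210,215:335]; d=s['image'][170:290,300:460]
im[260:593,400:]=cv2.resize(c,(400,333),interpolation=cv2.INTER_CUBIC)
im[372:597,:300]=cv2.resize(d,(300,225),interpolation=cv2.INTER_CUBIC)
cv2.imwrite('pics/crop1.png',im[:,:,::-1])
for n,u,v,z in[('small',415,190,.09),('big',442,207,.1),('green',448,185,.09),('tumb',371,188,.092),('mill',397,226,.17),('bott',347,216,.208),('handle',260,188,.13),('red',281,188,.13)]:
    P=onz(t,u,v,z);print(n,P.round(3),np.round(proj(s,P)))
E
```

```text
small [ 0.492 -0.417  0.09 ] [405. 239.]
big [ 0.437 -0.498  0.1  ] [420. 267.]
green [ 0.508 -0.523  0.09 ] [442. 257.]
tumb [ 0.499 -0.278  0.092] [365. 210.]
mill [ 0.375 -0.344  0.17 ] [358. 231.]
bott [ 0.402 -0.195  0.208] [321. 184.]
handle [0.496 0.067 0.13 ] [279. 146.]
red [0.495 0.002 0.13 ] [293. 155.]
```

View pics/crop1.png

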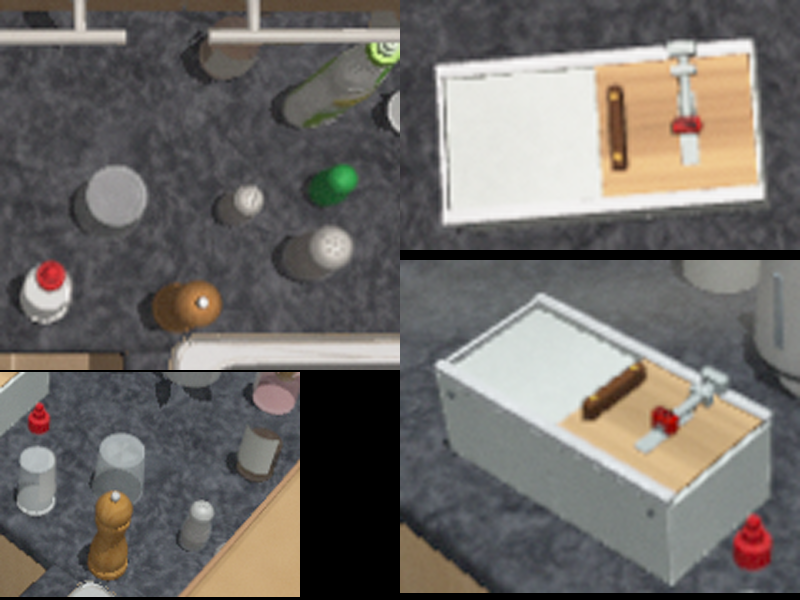

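The crop confirms three: (417,190) small grey, (446,206) larger grey and (450,183) green. The meant salt is (417,190), as it is the smaller of the two that aren't green. Next I'll measure the box pose and the salt position.

```bash
cat >> h.py <<'E'
def tri(c1,p1,c2,p2):
    a,d=ray(c1,*p1);b,e=ray(c2,*p2);s=np.linalg.lstsq(np.c_[d,-e],b-a,rcond=None)[0]
    return (a+d*s[0]+b+e*s[1])/2, np.linalg.norm(a+d*s[0]-b-e*s[1])
E
python3 - <<'E'
from h import *
t=cam('top');s=cam('side')
def cen(c,f,roi):
    x0,y0,x1,y1=roi; i=c['image'][y0:y1,x0:x1]; m=f(cv2.cvtColor(i,cv2.COLOR_RGB2HSV).astype(int),i.astype(int))
    y,x=np.nonzero(m); return np.array([x.mean()+x0,y.mean()+y0]),len(x)
# corners of rim
cr=[onz(t,195+(x-400)*.3,150+y*.3,.112) for x,y in[(437,66),(752,40),(765,198),(445,222)]]
cr=np.array(cr);print(cr.round(4)); print('sizes',[np.linalg.norm(cr[i]-cr[(i+1)%4]).round(3) for i in range(4)])
yv=(cr[0]+cr[3]-cr[1]-cr[2]);yaw=np.arctan2(-yv[0],yv[1]);print('cen',cr.mean(0).round(4),'yaw',np.degrees(yaw))
red=lambda h,i:((h[...,0]<8)|(h[...,0]>172))&(h[...,1]>150)&(h[...,2]>90)
rt,n1=cen(t,red,(265,170,300,205)); rs,n2=cen(s,red,(280,145,305,170)); print('red',rt,n1,rs,n2,tri(t,rt,s,rs),onz(t,*rt,.1295))
dark=lambda h,i:(i.sum(2)<230)&(i[...,0]>i[...,2]+15)
ht,n1=cen(t,dark,(252,170,270,205)); hs,n2=cen(s,dark,(268,138,292,164)); print('handle',ht,n1,hs,n2,tri(t,ht,s,hs),onz(t,*ht,.13))
print('salt',onz(t,416.8,190.3,.087),tri(t,(416.8,190.3),s,(405.5,241)))
c=cr.mean(0);Y=np.array([-np.sin(yaw),np.cos(yaw)])
print('exp handle',c[:2]-.02*Y,'bolt',c[:2]-.085*Y)
i=s['image'][225:275,385:425];cv2.imwrite('pics/salt.png',cv2.resize(np.hstack([i,t['image'][170:220,395:435]]),(800,500),interpolation=cv2.INTER_CUBIC)[:,:,::-1])
E
```

```text
[[ 0.5572  0.2413  0.112 ]
 [ 0.5798 -0.0565  0.112 ]
 [ 0.4307 -0.0688  0.112 ]
 [ 0.4097  0.2294  0.112 ]]
sizes [np.float64(0.299), np.float64(0.15), np.float64(0.299), np.float64(0.148)]
cen [0.4943 0.0863 0.112 ] yaw 4.176855763239736
red [280.79166667 187.58333333] 24 [294.08108108 157.48648649] 37 (array([0.4987062 , 0.00417931, 0.11725656]), np.float64(0.0008108254228003779)) [0.4965872  0.00310709 0.1295    ]
handle [260.19607843 188.78431373] 51 [279.22916667 150.52083333] 96 (array([0.49675512, 0.06944575, 0.10847022]), np.float64(0.0011566351079771717)) [0.49318346 0.06639317 0.13      ]
salt [ 0.49179635 -0.42341201  0.087     ] (array([ 0.49095974, -0.42253477,  0.08585345]), np.float64(0.0029167966338572372))
exp handle [0.49579848 0.0663972 ] bolt [0.50053278 0.00156984]
```

View pics/salt.png

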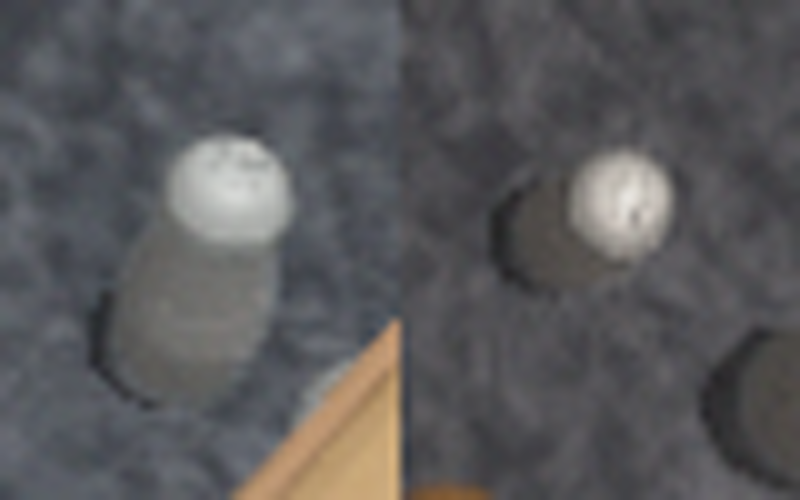

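Side crop: the cap centre is at (408,244). Top crop: it is at (417,190). The salt stands at about (0.491,-0.424). The box centre is (0.4955,0.0863) with yaw 4.2°, and the rim measures 299 x 149 mm, which matches. Now I'll plan the approach to the bolt.

```bash
cat >> h.py <<'E'
BC=np.array([.4955,.0863]); BY=4.2
def box(x,y,z):
    a=np.radians(BY); return np.array([BC[0]+x*np.cos(a)-y*np.sin(a),BC[1]+x*np.sin(a)+y*np.cos(a),z])
def go(P,head):
    """units of remaining turn, then shift in final tool axes"""
    st=manip.read_state(); h=np.radians(head); y=np.array([np.cos(h),np.sin(h),0]); z=np.array([0,0,-1.]); T=np.c_[np.cross(y,z),y,z]
    w=R.from_matrix(rot(st['tool_rot']).T@T).as_rotvec(degrees=True)/4
    d=np.array(P)-st['tcp_pos']; print('t',st['t'],'turn',w.round(2),'shift',(T.T@d/.03).round(2),'P',np.round(P,4),'F',st['contact_force'].round(1),'gap',round(st['finger_gap'],4))
E
python3 - <<'E'
from h import *
go(box(.026,-.085,.18),94.2)
s=cam('side'); print('kettle base',onz(s,350,148,0), 'lid',onz(s,340,80,.22))
E
```

```text
t 0.3 turn [-0.01 -0.   -5.97] shift [-10.46 -17.17   1.55] P [0.5277 0.0034 0.18  ] F [-0.1  0.3 -0.5] gap 0.0917
kettle base [ 7.62593185e-01 -9.15583987e-03 -1.11022302e-16] lid [0.80522601 0.08629139 0.22      ]
```

Request:
play_rows(deltas=[0,0,0,0,0,-1,-1,0,0,0,0,0,-1,-1,0,0,0,0,0,-1,-1,0,0,0,0,0,-1,-1,0,0,0,0,0,-1,-1,0,0,0,0,0,-0.97,-1,-0.58,-0.95,0.08,0,0,0,-1,-0.58,-0.95,0.08,0,0,0,-1,-0.58,-0.95,0.08,0,0,0,-1,-0.58,-0.95,0.08,0,0,0,-1,-0.58,-0.95,0.08,0,0,0,-1,-0.58,-0.95,0.08,0,0,0,-1,-0.58,-0.95,0.08,0,0,0,-1,-0.58,-0.95,0.08,0,0,0,-1,-0.58,-0.95,0.08,0,0,0,-1,-0.58,-0.95,0.08,0,0,0,-1,-0.58,-0.95,0.08,0,0,0,-1,-0.58,-0.95,0.08,0,0,0,-1,-0.58,-0.95,0.08,0,0,0,-1,-0.58,-0.95,0.08,0,0,0,-1])

```text
t: 2.85
tcp_pos: [0.4496, 0.1132, 0.1931]
tool_rot: [0.0, -0.036, 0.999, 0.0]
contact_force: [-0.7, 0.1, -0.0]
finger_gap: 0.0007
gripper_force: 0.0
```

Request:
play_rows(deltas=[-0.58,-0.95,0.08,0,0,0,-1,-0.58,-0.95,0.08,0,0,0,-1,-0.58,-0.95,0.08,0,0,0,-1,-0.3,-0.5,0.05,0,0,0,-1,0,0,0,0,0,0,-1,0,0,0,0,0,0,-1])

```text
t: 3.6
tcp_pos: [0.5167, 0.0192, 0.1844]
tool_rot: [-0.0, -0.037, 0.999, 0.0]
contact_force: [0.3, 0.2, -0.3]
finger_gap: 0.0007
gripper_force: 0.0
```

```bash
python3 - <<'E'
from h import *
go(box(.026,-.085,.117),94.2)
s=cam('side'); t=cam('top'); im=np.zeros((600,800,3),np.uint8)
im[:300,:400]=cv2.resize(t['image'][130:250,200:360],(400,300),interpolation=cv2.INTER_CUBIC)
im[:,400:]=cv2.resize(s['image'][60:210,235:335],(400,600),interpolation=cv2.INTER_CUBIC)
cv2.imwrite('pics/c2.png',im[:,:,::-1])
E
```

```text
t 3.6 turn [ 0.01 -0.01  0.  ] shift [-0.32 -0.55  2.25] P [0.5277 0.0034 0.117 ] F [ 0.3  0.2 -0.3] gap 0.0007
```

View pics/c2.png

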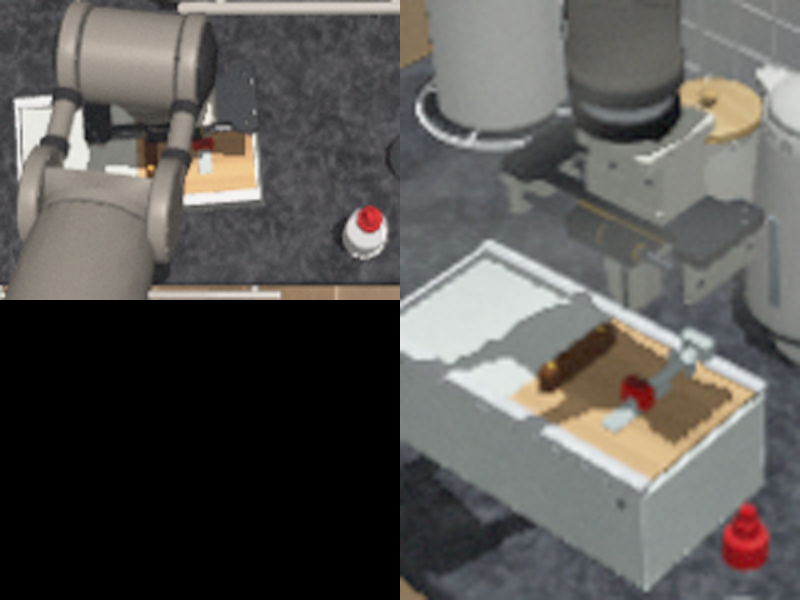

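Side crop: the closed fingers are over the lid at about (630,280), short of the red block at (637,393), and nothing is in the way. I'll correct and descend beside the block.

Request:
play_rows(deltas=[-0.32,-0.55,0,0,0,0,-1,0,0,0,0,0,0,-1,0,0,0.6,0,0,0,-1,0,0,0.6,0,0,0,-1,0,0,0.6,0,0,0,-1,0,0,0.35,0,0,0,-1,0,0,0,0,0,0,-1])

```text
t: 4.58
tcp_pos: [0.5288, 0.0026, 0.1205]
tool_rot: [0.001, -0.036, 0.999, 0.0]
contact_force: [-0.8, 0.8, 2.4]
finger_gap: 0.0005
gripper_force: 1.3
```

```bash
python3 - <<'E'
from h import *
go(box(-.0075,-.085,.119),94.2)
E
```

```text
t 4.575 turn [ 0.    0.02 -0.01] shift [1.15 0.03 0.05] P [0.4942 0.001  0.119 ] F [-0.8  0.8  2.4] gap 0.0005
```

Request:
play_rows(deltas=[0.25,0,0,0,0,0,-1,0.25,0,0,0,0,0,-1,0.25,0,0,0,0,0,-1,0.2,0,0,0,0,0,-1,0,0,0,0,0,0,-1])

```text
t: 5.2
tcp_pos: [0.4991, 0.0005, 0.1201]
tool_rot: [-0.0, -0.036, 0.999, 0.0]
contact_force: [0.8, -0.5, 5.3]
finger_gap: 0.0007
gripper_force: 2.8
```

Request:
play_rows(deltas=[0.08,0,0,0,0,0,-1,0.08,0,0,0,0,0,-1,0,0,0,0,0,0,-1])

```text
t: 5.58
tcp_pos: [0.4943, 0.0003, 0.1195]
tool_rot: [-0.001, -0.037, 0.999, 0.0]
contact_force: [1.9, -0.7, 1.5]
finger_gap: 0.0005
gripper_force: 1.1
```

Request:
play_rows(deltas=[0.06,0,0,0,0,0,-1,0,0,0,0,0,0,-1])

```text
t: 5.82
tcp_pos: [0.4942, 0.0002, 0.1197]
tool_rot: [0.001, -0.036, 0.999, 0.0]
contact_force: [6.5, 2.3, -3.3]
finger_gap: 0.0005
gripper_force: 3.7
```

Request:
play_rows(deltas=[0.06,0,0,0,0,0,-1,0,0,0,0,0,0,-1])

```text
t: 6.08
tcp_pos: [0.494, 0.0002, 0.1198]
tool_rot: [0.003, -0.036, 0.999, 0.0]
contact_force: [12.1, 2.6, -6.2]
finger_gap: 0.0001
gripper_force: 6.4
```

Request:
play_rows(deltas=[0.05,0,0,0,0,0,-1,0,0,0,0,0,0,-1])

```text
t: 6.32
tcp_pos: [0.4939, 0.0002, 0.1199]
tool_rot: [0.005, -0.036, 0.999, 0.0]
contact_force: [16.6, 3.6, -10.1]
finger_gap: 0.0008
gripper_force: 8.6
```

The bolt is fully drawn: there is a stiff stop at the predicted spot. I'll back off, rise and go to the handle.

Request:
play_rows(deltas=[-0.35,0,0,0,0,0,-1,0,0,-0.6,0,0,0,-1,0,0,-0.8,0,0,0,-0.13,0,0.7,0,0,0,0,-0.13,0.05,0.8,0,0,0,0,-0.13,0.05,0.6,0,0,0,0,-0.13,0,0,0,0,0,0,-0.13])

```text
t: 7.2
tcp_pos: [0.4921, 0.064, 0.1615]
tool_rot: [-0.001, -0.037, 0.999, 0.0]
contact_force: [-0.6, 0.4, -0.4]
finger_gap: 0.0393
gripper_force: 0.0
```

```bash
python3 - <<'E'
from h import *
go(box(0,-.02,.113),94.2)
E
```

```text
t 7.2 turn [ 0.   -0.02  0.02] shift [-0.17  0.06  1.62] P [0.497  0.0664 0.113 ] F [-0.6  0.4 -0.4] gap 0.0393
```

Request:
play_rows(deltas=[-0.17,0.06,0.5,0,0,0,-0.13,0,0,0.5,0,0,0,-0.13,0,0,0.4,0,0,0,-0.13,0,0,0.2,0,0,0,-0.13,0,0,0,0,0,0,-0.7,0,0,0,0,0,0,-1,0,0,0,0,0,0,-1,0,0,0,0,0,0,-1], grip_force=15)

```text
t: 8.2
tcp_pos: [0.4979, 0.0665, 0.1144]
tool_rot: [0.001, -0.036, 0.999, 0.001]
contact_force: [-0.1, 4.7, 0.4]
finger_gap: 0.0142
gripper_force: 15.0
```

Request:
play_rows(deltas=[0,0.3,0,0,0,0,-1,0,0.5,0,0,0,0,-1,0,0.5,0,0,0,0,-1,0,0.5,0,0,0,0,-1,0,0.5,0,0,0,0,-1,0,0.5,0,0,0,0,-1,0,0.5,0,0,0,0,-1,0,0.5,0,0,0,0,-1,0,0.5,0,0,0,0,-1,0,0.4,0,0,0,0,-1,0,0,0,0,0,0,-1])

```text
t: 9.57
tcp_pos: [0.4872, 0.2082, 0.1143]
tool_rot: [0.0, -0.037, 0.999, 0.001]
contact_force: [-0.9, 2.6, 6.1]
finger_gap: 0.0135
gripper_force: 15.0
```

Request:
play_rows(deltas=[0,0.13,0,0,0,0,-1,0,0.1,0,0,0,0,-1,0,0.06,0,0,0,0,-1,0,0,0,0,0,0,-1])

```text
t: 10.07
tcp_pos: [0.4867, 0.2141, 0.1143]
tool_rot: [0.0, -0.037, 0.999, -0.001]
contact_force: [-1.1, -7.3, 7.1]
finger_gap: 0.0138
gripper_force: 15.0
```

Request:
play_rows(deltas=[0,0.06,0,0,0,0,-1,0,0,0,0,0,0,-1])

```text
t: 10.32
tcp_pos: [0.4867, 0.2141, 0.1143]
tool_rot: [-0.0, -0.037, 0.999, -0.003]
contact_force: [0.6, -15.1, 7.8]
finger_gap: 0.0142
gripper_force: 15.0
```

Request:
play_rows(deltas=[0,-0.06,0,0,0,0,-1,0,0,0,0,0,0,-0.13,0,0,0,0,0,0,-0.13,0,0,-0.7,0,0,0,-0.13,0,0,-0.8,0,0,0,0.4,0,0,-0.8,0,0,0,0.4,0,0,0,0,0,0,0.4])

```text
t: 11.2
tcp_pos: [0.4875, 0.2154, 0.1842]
tool_rot: [0.002, -0.037, 0.999, 0.001]
contact_force: [-1.0, -0.1, -1.0]
finger_gap: 0.063
gripper_force: 0.0
```

```bash
python3 - <<'E'
from h import *
go([.491,-.424,.24],8)
go([.491,-.424,.24],94.2)
E
```

```text
t 11.2 turn [ 0.05  0.03 21.55] shift [-21.12  -2.85  -1.86] P [ 0.491 -0.424  0.24 ] F [-1.  -0.1 -1. ] gap 0.063
t 11.2 turn [0.02 0.05 0.  ] shift [  1.45 -21.27  -1.86] P [ 0.491 -0.424  0.24 ] F [-1.  -0.1 -1. ] gap 0.063
```

Request:
play_rows(deltas=[0,0,-0.7,0,0,0,0.4,0,0,-0.66,0,0,0,0.4,0.07,-0.97,0,0,0,0,0.4,0.07,-0.97,0,0,0,0,0.4,0.07,-0.97,0,0,0,0,0.4,0.07,-0.97,0,0,0,0,0.4,0.07,-0.97,0,0,0,0,0.4,0.07,-0.97,0,0,0,0,0.4,0.07,-0.97,0,0,0,0,0.4,0.07,-0.97,0,0,0,0,0.4,0.07,-0.97,0,0,0,0,0.4,0.07,-0.97,0,0,0,0,0.4,0.07,-0.97,0,0,0,0,0.4,0.07,-0.97,0,0,0,0,0.4,0.07,-0.97,0,0,0,0,0.4,0.07,-0.97,0,0,0,0,0.4,0.07,-0.97,0,0,0,0,0.4,0.07,-0.97,0,0,0,0,0.4,0.07,-0.97,0,0,0,0,0.4,0.07,-0.97,0,0,0,0,0.4])

```text
t: 13.7
tcp_pos: [0.487, -0.3109, 0.222]
tool_rot: [-0.001, -0.037, 0.999, 0.001]
contact_force: [-0.8, -0.1, -0.3]
finger_gap: 0.0645
gripper_force: 0.0
```

Request:
play_rows(deltas=[0.07,-0.97,0,0,0,0,0.4,0.07,-0.97,0,0,0,0,0.4,0.07,-0.97,0,0,0,0,0.4,0,-0.6,0,0,0,0,0.4,0,0,0,0,0,0,0.4,0,0,0,0,0,1,0.4,0,0,0,0,0,1,0.4,0,0,0,0,0,1,0.4,0,0,0,0,0,1,0.4,0,0,0,0,0,1,0.4,0,0,0,0,0,1,0.4,0,0,0,0,0,1,0.4,0,0,0,0,0,1,0.4,0,0,0,0,0,1,0.4,0,0,0,0,0,1,0.4,0,0,0,0,0,1,0.4,0,0,0,0,0,1,0.4,0,0,0,0,0,1,0.4,0,0,0,0,0,1,0.4,0,0,0,0,0,1,0.4])

```text
t: 16.2
tcp_pos: [0.4888, -0.4145, 0.2229]
tool_rot: [-0.001, 0.469, 0.883, 0.0]
contact_force: [0.6, -0.2, 0.8]
finger_gap: 0.0641
gripper_force: 0.0
```

```bash
python3 - <<'E'
from h import *
go([.491,-.424,.13],8)
print(manip.read_state()['joint_pos'].round(2))
t=cam('top');cv2.imwrite('pics/bay.png',cv2.resize(t['image'][140:230,190:350],(800,450),interpolation=cv2.INTER_CUBIC)[:,:,::-1])
E
```

```text
t 16.2 turn [-0.   -0.02  6.53] shift [-0.33  0.03  3.1 ] P [ 0.491 -0.424  0.13 ] F [ 0.6 -0.2  0.8] gap 0.0641
[-0.82  0.56  1.18  0.    1.4  -1.42]
```

View pics/bay.png

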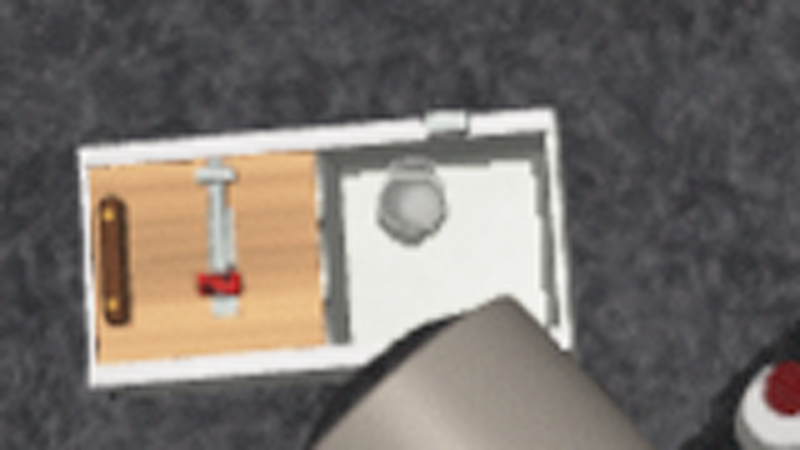

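The crop shows the lid fully open over the deck, the bolt drawn, and the small glass at crop (412,203) on the +x side. The -x half of the bay is free. Next I'll finish the turn and descend over the salt.

Request:
play_rows(deltas=[0,0,0.4,0,0,1,0.4,0,0,0.4,0,0,1,0.4,0,0,0.4,0,0,1,0.4,0,0,0.4,0,0,1,0.4,0,0,0.3,0,0,1,0.4,0,0,0.2,0,0,1,0.4,0,0,0.2,0,0,0.53,0.4,-0.33,0.03,0,0,0,0,0.4,0,0,0,0,0,0,0.4,0,0,0,0,0,0,0.4])

```text
t: 17.5
tcp_pos: [0.491, -0.4258, 0.1548]
tool_rot: [0.0, 0.656, 0.755, 0.0]
contact_force: [0.1, 0.2, 0.9]
finger_gap: 0.0645
gripper_force: 0.0
```

```bash
python3 - <<'E'
from h import *
go([.491,-.424,.046],8)
t=cam('top');s=cam('side')
im=np.hstack([cv2.resize(t['image'][150:230,380:470],(400,356),interpolation=cv2.INTER_CUBIC),cv2.resize(s['image'][190:279,360:460],(400,356),interpolation=cv2.INTER_CUBIC)])
cv2.imwrite('pics/grasp.png',im[:,:,::-1])
g=onz(t,190+412/5,140+203/5,.036)[:2]-BC; a=np.radians(BY); print('glass in box',g@[np.cos(a),np.sin(a)],g@[-np.sin(a),np.cos(a)])
E
```

```text
t 17.5 turn [0.   0.   0.02] shift [0.06 0.01 3.63] P [ 0.491 -0.424  0.046] F [0.1 0.2 0.9] gap 0.0645
glass in box 0.034985474181498645 -0.047728812655541394
```

View pics/grasp.png

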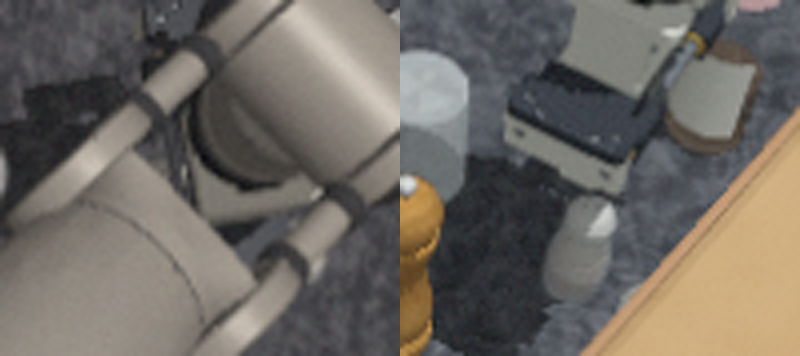

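Side crop: the gripper is over the salt, whose cap is at (595,215), and the mill and tumbler are clear. I'll descend.

Request:
play_rows(deltas=[0.06,0,0.5,0,0,0,0.4,0,0,0.5,0,0,0,0.4,0,0,0.5,0,0,0,0.4,0,0,0.5,0,0,0,0.4,0,0,0.5,0,0,0,0.4,0,0,0.5,0,0,0,0.4,0,0,0.4,0,0,0,0.4,0,0,0.23,0,0,0,0.4,0,0,0,0,0,0,0.4])

```text
t: 18.73
tcp_pos: [0.4906, -0.4237, 0.0453]
tool_rot: [-0.0, 0.656, 0.755, 0.0]
contact_force: [0.4, -0.3, 0.3]
finger_gap: 0.0644
gripper_force: 0.0
```

Request:
play_rows(deltas=[0,0,0,0,0,0,0.2,0,0,0,0,0,0,0.05,0,0,0,0,0,0,-0.1,0,0,0,0,0,0,-0.3,0,0,0,0,0,0,-0.3,0,0,0,0,0,0,-0.3], grip_force=12)

```text
t: 19.48
tcp_pos: [0.4909, -0.424, 0.046]
tool_rot: [0.0, 0.656, 0.755, 0.0]
contact_force: [0.6, 0.6, 0.9]
finger_gap: 0.0365
gripper_force: 12.0
```

```bash
python3 - <<'E'
from h import *
s=cam('side')
print(tri(cam('top'),(417.2,190.3),s,(408,244)))
cv2.imwrite('pics/grasp2.png',cv2.resize(s['image'][195:275,360:460],(800,600),interpolation=cv2.INTER_CUBIC)[:,:,::-1])
print(proj(s,[.491,-.424,0]),proj(s,[.491,-.424,.07]))
E
```

```text
(array([ 0.49409998, -0.42812321,  0.07397775]), np.float64(0.001457841005737458))
(np.float64(401.63449739371384), np.float64(259.6655425686)) (np.float64(405.57092514798376), np.float64(244.777744770304))
```

View pics/grasp2.png

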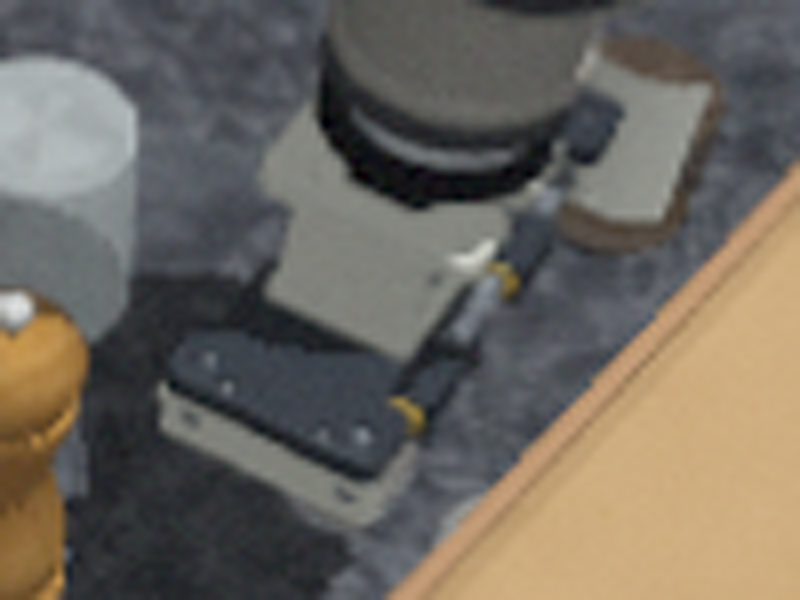

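Crop: the gripper hides the salt, and the mill and tumbler still stand. The gap of 36.5 mm suggests the hold is on the shoulder or cap. I'll lift and check.

Request:
play_rows(deltas=[0,0,-0.2,0,0,0,-0.3,0,0,-0.3,0,0,0,-0.3,0,0,-0.5,0,0,0,-0.3,0,0,-0.8,0,0,0,-0.3,0,0,-0.8,0,0,0,-0.3,0,0,-0.8,0,0,0,-0.3,0,0,-0.8,0,0,0,-0.3,0,0,-0.8,0,0,0,-0.3,0,0,0,0,0,0,-0.3,0,0,0,0,0,0,-0.3], grip_force=15)

```text
t: 20.82
tcp_pos: [0.4904, -0.4235, 0.1952]
tool_rot: [-0.001, 0.656, 0.755, 0.0]
contact_force: [-0.9, 0.1, -1.5]
finger_gap: 0.0362
gripper_force: 14.7
```

```bash
python3 - <<'E'
from h import *
go(box(-.038,-.082,.24),8)
s=cam('side');P=manip.read_state()['tcp_pos'];print(P,proj(s,P),proj(s,P-[0,0,.045]))
cv2.imwrite('pics/lift.png',cv2.resize(s['image'][160:280,340:460],(600,600),interpolation=cv2.INTER_CUBIC)[:,:,::-1])
E
```

```text
t 20.825 turn [-0.01 -0.01  0.02] shift [14.16  1.09 -1.49] P [0.4636 0.0017 0.24  ] F [-0.9  0.1 -1.5] gap 0.0362
[ 0.49022562 -0.42342062  0.1946545 ] (np.float64(413.1134500646547), np.float64(214.5763292801031)) (np.float64(410.1230675440165), np.float64(226.10516150190787))
```

View pics/lift.png

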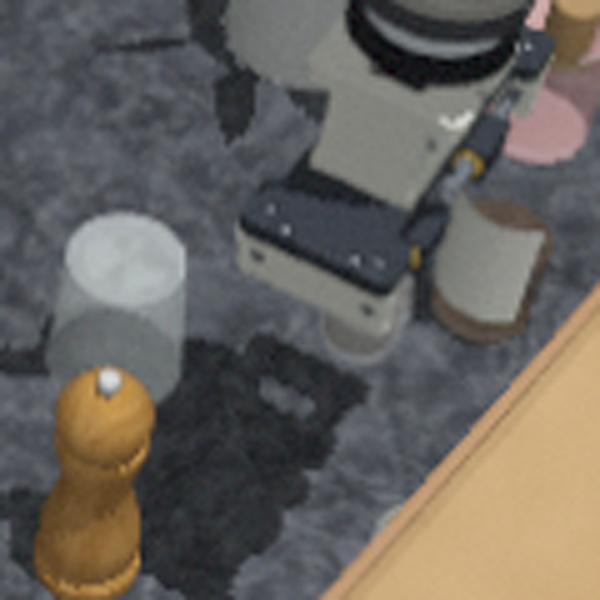

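The crop shows the salt lifted upright in the gripper, its base at crop (362,345), about 46 mm below the TCP as expected. The tumbler and mill are undisturbed. I'll turn back to the box heading and carry it over.

Request:
play_rows(deltas=[0,0,-0.1,0,0,-0.6,-0.3,0,0,-0.1,0,0,-1,-0.3,0,0,-0.1,0,0,-1,-0.3,0,0,-0.1,0,0,-1,-0.3,0,0,-0.1,0,0,-1,-0.3,0,0,0,0,0,-1,-0.3,0,0,0,0,0,-1,-0.3,0,0,0,0,0,-1,-0.3,0,0,0,0,0,-1,-0.3,0,0,0,0,0,-1,-0.3,0,0,0,0,0,-1,-0.3,0,0,0,0,0,-1,-0.3,0,0,0,0,0,-1,-0.3,0,0,0,0,0,-1,-0.3,0,0,0,0,0,-1,-0.3,0,0,0,0,0,-1,-0.3,0,0,0,0,0,-1,-0.3,0,0,0,0,0,-1,-0.3,0,0,0,0,0,-1,-0.3,0,0,0,0,0,-1,-0.3])

```text
t: 23.38
tcp_pos: [0.4903, -0.4235, 0.2092]
tool_rot: [-0.001, 0.03, 1.0, 0.001]
contact_force: [0.4, -0.7, -1.3]
finger_gap: 0.0363
gripper_force: 14.8
```

Request:
play_rows(deltas=[0,0,0,0,0,-1,-0.3,0,0,0,0,0,-0.93,-0.3,0,0,0,0,0,0,-0.3])

```text
t: 23.75
tcp_pos: [0.4904, -0.4236, 0.2095]
tool_rot: [-0.001, -0.036, 0.999, 0.001]
contact_force: [-0.3, 0.3, -1.5]
finger_gap: 0.0361
gripper_force: 14.7
```

```bash
python3 - <<'E'
from h import *
go(box(-.034,-.085,.205),94.2)
E
```

```text
t 23.75 turn [ 0.03 -0.02 -0.01] shift [-0.28 14.1   0.15] P [ 0.4678 -0.001   0.205 ] F [-0.3  0.3 -1.5] gap 0.0361
```

Request:
play_rows(deltas=[0,0.4,0,0,0,0,-0.3,0,0.8,0,0,0,0,-0.3,0,0.9,0,0,0,0,-0.3,0,0.9,0,0,0,0,-0.3,0,0.9,0,0,0,0,-0.3,0,0.9,0,0,0,0,-0.3,0,0.9,0,0,0,0,-0.3,0,0.9,0,0,0,0,-0.3,0,0.9,0,0,0,0,-0.3,0,0.9,0,0,0,0,-0.3,0,0.9,0,0,0,0,-0.3,0,0.9,0,0,0,0,-0.3,-0.14,0.9,0,0,0,0,-0.3,-0.14,0.9,0,0,0,0,-0.3,0,0.9,0,0,0,0,-0.3,0,0.7,0,0,0,0,-0.3,0,0.4,0,0,0,0,-0.3,0,0,0,0,0,0,-0.3,0,0,0,0,0,0,-0.3])

```text
t: 26.12
tcp_pos: [0.4684, -0.0048, 0.2108]
tool_rot: [0.0, -0.036, 0.999, -0.0]
contact_force: [0.6, 0.2, -0.6]
finger_gap: 0.0362
gripper_force: 14.8
```

```bash
python3 - <<'E'
from h import *
go(box(-.034,-.085,.055),94.2)
E
```

```text
t 26.125 turn [-0.    0.   -0.01] shift [0.01 0.13 5.19] P [ 0.4678 -0.001   0.055 ] F [ 0.6  0.2 -0.6] gap 0.0362
```

Request:
play_rows(deltas=[0,0.13,0,0,0,0,-0.3,0,0,0.4,0,0,0,-0.3,0,0,0.7,0,0,0,-0.3,0,0,0.7,0,0,0,-0.3,0,0,0.7,0,0,0,-0.3,0,0,0.7,0,0,0,-0.3,0,0,0.6,0,0,0,-0.3,0,0,0.5,0,0,0,-0.3,0,0,0.4,0,0,0,-0.3,0,0,0.3,0,0,0,-0.3,0,0,0,0,0,0,-0.3])

```text
t: 27.5
tcp_pos: [0.4678, -0.0005, 0.0602]
tool_rot: [-0.001, -0.036, 0.999, 0.0]
contact_force: [-0.1, -0.8, -0.6]
finger_gap: 0.0366
gripper_force: 14.8
```

Request:
play_rows(deltas=[0,0,0.1,0,0,0,-0.3,0,0,0.1,0,0,0,-0.3,0,0,0,0,0,0,-0.3])

```text
t: 27.88
tcp_pos: [0.4681, -0.0005, 0.0548]
tool_rot: [0.0, -0.036, 0.999, 0.0]
contact_force: [0.4, 0.6, -1.4]
finger_gap: 0.0361
gripper_force: 14.8
```

Request:
play_rows(deltas=[0,0,0.06,0,0,0,-0.3,0,0,0,0,0,0,-0.3])

```text
t: 28.12
tcp_pos: [0.4681, -0.0005, 0.053]
tool_rot: [-0.0, -0.036, 0.999, 0.0]
contact_force: [-0.2, 0.3, -1.3]
finger_gap: 0.0367
gripper_force: 14.8
```

Request:
play_rows(deltas=[0,0,0.05,0,0,0,-0.3,0,0,0,0,0,0,-0.3])

```text
t: 28.38
tcp_pos: [0.4686, -0.0005, 0.0519]
tool_rot: [0.001, -0.036, 0.999, -0.0]
contact_force: [-1.2, 0.2, 3.0]
finger_gap: 0.0362
gripper_force: 15.1
```

Floor contact comes at the expected height. I'll release and rise.

Request:
play_rows(deltas=[0,0,0,0,0,0,-0.1,0,0,0,0,0,0,0.1,0,0,0,0,0,0,0.3,0,0,0,0,0,0,0.3,0,0,-0.4,0,0,0,0.3,0,0,-0.7,0,0,0,0.3,0,0,-0.8,0,0,0,0.3,0,0,-0.8,0,0,0,0.3,0,0,-0.8,0,0,0,0.3,0,0,-0.7,0,0,0,0.3,0,0,0,0,0,0,0.3])

```text
t: 29.75
tcp_pos: [0.4691, -0.0006, 0.1794]
tool_rot: [0.002, -0.037, 0.999, -0.0]
contact_force: [1.0, -0.9, 0.5]
finger_gap: 0.0595
gripper_force: 0.0
```

```bash
python3 - <<'E'
from h import *
go(box(.001,.128,.18),94.2)
s=cam('side'); cv2.imwrite('pics/bay2.png',cv2.resize(s['image'][60:210,220:340],(640,600)[:2],interpolation=cv2.INTER_CUBIC)[:,:,::-1])
E
```

```text
t 29.75 turn [-0.01  0.06 -0.  ] shift [-1.12  7.09 -0.02] P [0.4871 0.214  0.18  ] F [ 1.  -0.9  0.5] gap 0.0595
```

Request:
play_rows(deltas=[-0.12,0.8,0,0,0,0,-0.13,-0.12,0.8,0,0,0,0,-0.13,-0.12,0.8,0,0,0,0,-0.13,-0.12,0.8,0,0,0,0,-0.13,-0.12,0.8,0,0,0,0,-0.13,-0.12,0.8,0,0,0,0,-0.13,-0.12,0.8,0,0,0,0,-0.13,-0.12,0.8,0,0,0,0,-0.13,-0.14,0.69,0,0,0,0,-0.13,0,0,0,0,0,0,-0.13,0,0,0,0,0,0,-0.13])

```text
t: 31.18
tcp_pos: [0.4851, 0.2135, 0.1768]
tool_rot: [-0.001, -0.037, 0.999, -0.0]
contact_force: [-0.6, -0.2, 0.3]
finger_gap: 0.0401
gripper_force: 0.0
```

```bash
python3 - <<'E'
from h import *
go([.4867,.2141,.114],94.2)
s=cam('side'); t=cam('top')
im=np.hstack([cv2.resize(t['image'][140:230,200:320],(400,300),interpolation=cv2.INTER_CUBIC),cv2.resize(s['image'][115:205,225:345],(400,300),interpolation=cv2.INTER_CUBIC)])
cv2.imwrite('pics/bay3.png',im[:,:,::-1])
E
```

```text
t 31.175 turn [-0.01 -0.02 -0.  ] shift [-0.06  0.02  2.09] P [0.4867 0.2141 0.114 ] F [-0.6 -0.2  0.3] gap 0.0401
```

View pics/bay3.png

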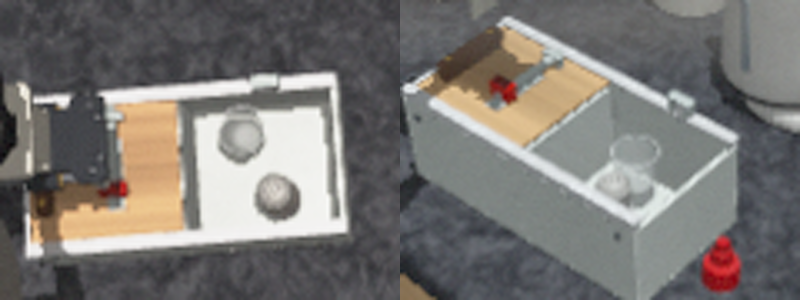

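The salt stands upright at crop (277,193) and the glass still stands at (240,135). I'll grip the handle and close the lid.

Request:
play_rows(deltas=[-0.06,0.02,0.6,0,0,0,-0.13,0,0,0.6,0,0,0,-0.13,0,0,0.5,0,0,0,-0.13,0,0,0.39,0,0,0,-0.13,0,0,0,0,0,0,-0.13,0,0,0,0,0,0,-0.7,0,0,0,0,0,0,-1,0,0,0,0,0,0,-1], grip_force=15)

```text
t: 32.28
tcp_pos: [0.4875, 0.2146, 0.1153]
tool_rot: [0.0, -0.037, 0.999, -0.0]
contact_force: [1.9, -18.2, 2.5]
finger_gap: 0.0145
gripper_force: 10.4
```

Request:
play_rows(deltas=[0,-0.3,0,0,0,0,-1,0,-0.5,0,0,0,0,-1,0,-0.5,0,0,0,0,-1,0,-0.5,0,0,0,0,-1,0,-0.5,0,0,0,0,-1,0,-0.5,0,0,0,0,-1,0,-0.5,0,0,0,0,-1,0,-0.5,0,0,0,0,-1,0,-0.5,0,0,0,0,-1,0,-0.4,0,0,0,0,-1,0,-0.1,0,0,0,0,-1,0,0,0,0,0,0,-1])

```text
t: 33.78
tcp_pos: [0.4986, 0.0695, 0.1152]
tool_rot: [0.001, -0.036, 0.999, -0.001]
contact_force: [2.0, -1.8, 5.2]
finger_gap: 0.0139
gripper_force: 15.0
```

Request:
play_rows(deltas=[0,-0.1,0,0,0,0,-1,0,-0.08,0,0,0,0,-1,0,0,0,0,0,0,-1])

```text
t: 34.15
tcp_pos: [0.4987, 0.0665, 0.1152]
tool_rot: [0.001, -0.036, 0.999, 0.001]
contact_force: [2.5, 10.3, 4.6]
finger_gap: 0.0141
gripper_force: 15.0
```

Request:
play_rows(deltas=[0,-0.06,0,0,0,0,-1,0,0,0,0,0,0,-1])

```text
t: 34.4
tcp_pos: [0.4988, 0.0664, 0.1152]
tool_rot: [0.001, -0.036, 0.999, 0.003]
contact_force: [2.0, 17.2, 4.6]
finger_gap: 0.0138
gripper_force: 15.0
```

Request:
play_rows(deltas=[0,0.05,0,0,0,0,-1,0,0,0,0,0,0,-0.13,0,0,0,0,0,0,-0.13,0,0,-0.6,0,0,0,-0.13,0,0,-0.8,0,0,0,-1,0.8,-0.7,0,0,0,0,-1,0.8,-0.7,0,0,0,0,-1,0.1,-0.7,0,0,0,0,-1,0,0,0,0,0,0,-1,0,0,0,0,0,0,-1])

```text
t: 35.65
tcp_pos: [0.4518, -0.001, 0.1566]
tool_rot: [-0.0, -0.036, 0.999, 0.0]
contact_force: [0.7, 0.3, 0.3]
finger_gap: 0.0006
gripper_force: 0.0
```

```bash
python3 - <<'E'
from h import *
go(box(-.05,-.085,.119),94.2)
t=cam('top');h=cv2.cvtColor(t['image'],cv2.COLOR_RGB2HSV).astype(int)[170:205,265:300]
m=((h[...,0]<8)|(h[...,0]>172))&(h[...,1]>150)&(h[...,2]>60);y,x=np.nonzero(m);print(len(x),len(x) and onz(t,x.mean()+265,y.mean()+170,.1295),box(-.024,-.085,.13))
E
```

```text
t 35.65 turn [ 0.   -0.01 -0.01] shift [ 0.   -0.04  1.25] P [ 0.4519 -0.0021  0.119 ] F [0.7 0.3 0.3] gap 0.0006
0 0 [ 4.77789699e-01 -2.29447295e-04  1.30000000e-01]
```

Request:
play_rows(deltas=[0,-0.04,0.5,0,0,0,-1,0,0,0.5,0,0,0,-1,0,0,0.22,0,0,0,-1,0,0,0,0,0,0,-1])

```text
t: 36.2
tcp_pos: [0.4519, -0.0019, 0.1199]
tool_rot: [-0.0, -0.037, 0.999, 0.0]
contact_force: [-0.7, 0.4, 0.4]
finger_gap: 0.0005
gripper_force: 0.0
```

Request:
play_rows(deltas=[-0.25,0,0,0,0,0,-1,-0.25,0,0,0,0,0,-1,-0.25,0,0,0,0,0,-1,-0.2,0,0,0,0,0,-1,0,0,0,0,0,0,-1])

```text
t: 36.83
tcp_pos: [0.4811, -0.0002, 0.1202]
tool_rot: [0.0, -0.037, 0.999, -0.0]
contact_force: [-0.1, 0.0, -0.9]
finger_gap: 0.0006
gripper_force: 0.0
```

Request:
play_rows(deltas=[-0.08,0,0,0,0,0,-1,-0.08,0,0,0,0,0,-1,0,0,0,0,0,0,-1])

```text
t: 37.2
tcp_pos: [0.4826, -0.0, 0.12]
tool_rot: [-0.003, -0.037, 0.999, -0.0]
contact_force: [-10.6, -1.7, 7.0]
finger_gap: 0.0005
gripper_force: 5.1
```

Request:
play_rows(deltas=[-0.07,0,0,0,0,0,-1,0,0,0,0,0,0,-1])

```text
t: 37.45
tcp_pos: [0.4827, 0.0001, 0.1199]
tool_rot: [-0.005, -0.037, 0.999, 0.0]
contact_force: [-16.5, -3.2, 11.9]
finger_gap: 0.0004
gripper_force: 8.5
```

Request:
play_rows(deltas=[-0.05,0,0,0,0,0,-1,0,0,0,0,0,0,-1])

```text
t: 37.7
tcp_pos: [0.4828, 0.0003, 0.1198]
tool_rot: [-0.007, -0.037, 0.999, 0.0]
contact_force: [-21.9, -3.4, 15.4]
finger_gap: 0.0006
gripper_force: 10.9
```

Hard stop. I'll back off, retreat and check the bolt position.

Request:
play_rows(deltas=[0.5,0,0,0,0,0,-1,0,0,-0.8,0,0,0,-1,0,0,-0.8,0,0,0,-1,0.5,0.9,-0.4,0,0,0,-1,0.5,0.9,0,0,0,0,-1,0.5,0.9,0,0,0,0,-1,0.5,0.9,0,0,0,0,-1,0.5,0.9,0,0,0,0,-1,0.3,0.9,0,0,0,0,-1,0,0.9,0,0,0,0,-1,0,0.9,0,0,0,0,-1,0,0.9,0,0,0,0,-1,0,0.5,0,0,0,0,-1,0,0,0,0,0,0,-1])

```text
t: 39.45
tcp_pos: [0.3713, 0.2509, 0.1802]
tool_rot: [0.0, -0.037, 0.999, -0.0]
contact_force: [0.4, 0.1, 0.2]
finger_gap: 0.0006
gripper_force: 0.0
```

```bash
python3 - <<'E'
from h import *
def cen(c,roi):
    x0,y0,x1,y1=roi;h=cv2.cvtColor(c['image'],cv2.COLOR_RGB2HSV).astype(int)[y0:y1,x0:x1]
    m=((h[...,0]<8)|(h[...,0]>172))&(h[...,1]>150)&(h[...,2]>90);y,x=np.nonzero(m);return (x.mean()+x0,y.mean()+y0),len(x)
t=cam('top');s=cam('side');a,n=cen(t,(265,170,300,205));b,m=cen(s,(280,145,305,170))
print(a,n,b,m,tri(t,a,s,b),onz(t,*a,.1295),manip.read_state()['tcp_pos'])
cv2.imwrite('pics/fin.png',cv2.resize(t['image'][140:240,200:470],(800,296),interpolation=cv2.INTER_CUBIC)[:,:,::-1])
o=cv2.cvtColor(cv2.imread('pics/top0.png'),cv2.COLOR_BGR2RGB).astype(int); d=np.abs(t['image'].astype(int)-o).sum(2)
for n,(u,v,r) in dict(tumb=(371,188,14),mill=(397,226,14),bott=(347,218,14),big=(440,209,14),green=(448,185,12),salt=(414,191,8),box=(285,188,14)).items(): print(n,d[v-r:v+r,u-r:u+r].mean().round(1))
E
```

```text
(np.float64(280.60869565217394), np.float64(186.65217391304347)) 23 (np.float64(294.71794871794873), np.float64(157.2051282051282)) 39 (array([0.50190894, 0.00484548, 0.11591782]), np.float64(0.0010289101255289105)) [0.4994783  0.00369212 0.1295    ] [0.37128125 0.24997941 0.18013067]
tumb 5.8
mill 12.1
bott 23.8
big 5.7
green 7.0
salt 109.1
box 12.8
```

The bolt is 3 mm further home than at the start, so it is fully home. The bottle region changed the most, so I'll check its cap numerically before handing in.

```bash
python3 - <<'E'
from h import *
def cen(i,roi):
    x0,y0,x1,y1=roi;h=cv2.cvtColor(i,cv2.COLOR_RGB2HSV).astype(int)[y0:y1,x0:x1]
    m=((h[...,0]<8)|(h[...,0]>172))&(h[...,1]>150)&(h[...,2]>60);y,x=np.nonzero(m);return (x.mean()+x0).round(1),(y.mean()+y0).round(1),len(x)
for n,r in(('top',(330,200,362,240)),('side',(308,180,335,206))):
    print(n,cen(cv2.imread(f'pics/{n}0.png')[:,:,::-1].copy(),r),cen(cam(n)['image'],r))
E
```

```text
top (np.float64(347.1), np.float64(215.7), 75) (np.float64(347.7), np.float64(217.2), 71)
side (np.float64(320.3), np.float64(195.4), 133) (np.float64(321.0), np.float64(194.6), 135)
```

```bash
python3 - <<'E'
from h import *
for n,rois in(('top',{'bott':(333,205,361,237),'tumb':(357,174,385,203),'mill':(382,214,411,240),'big':(425,195,457,222)}),('side',{'cap':(310,183,332,204),'bbody':(306,206,334,248),'tumb':(348,202,380,242),'mill':(345,230,372,282)})):
    o=cv2.imread(f'pics/{n}0.png').astype(np.float32).mean(2); c=cam(n); i=c['image'].astype(np.float32).mean(2)
    for k,(a,b,e,f) in rois.items():
        T=cv2.resize(o[b:f,a:e],None,fx=5,fy=5,interpolation=cv2.INTER_CUBIC); S=cv2.resize(i[b-6:f+6,a-6:e+6],None,fx=5,fy=5,interpolation=cv2.INTER_CUBIC)
        _,v,_,l=cv2.minMaxLoc(cv2.matchTemplate(S,T,cv2.TM_CCOEFF_NORMED)); print(n,k,round(v,3),(l[0]-30)/5,(l[1]-30)/5)
    for D in([-.005,0,0],[0,-.005,0]): print('shift',D,np.subtract(proj(c,np.add([.4,-.195,.19],D)),proj(c,[.4,-.195,.19])).round(2))
E
```

```text
top bott 0.976 0.0 0.6
top tumb 0.999 0.0 0.0
top mill 0.982 -0.4 0.2
top big 0.999 0.0 0.0
shift [-0.005, 0, 0] [0.02 1.73]
shift [0, -0.005, 0] [ 1.73 -0.01]
side cap 0.981 0.6 -0.6
side bbody 0.992 0.2 -0.2
side tumb 0.998 0.0 0.0
side mill 0.991 0.0 0.0
shift [-0.005, 0, 0] [-1.31  1.02]
shift [0, -0.005, 0] [1.42 0.94]
```

The two views disagree in sign and differ by less than a pixel. That points to shading, not motion, and the bottle is standing. Handing in.

```bash
python3 -c "
from cell import sign_off
print(sign_off())"
```

```text
the job is handed in; nothing more can be done
None
```

The job is handed in at about 40 s on the robot's clock: the salt was standing upright in the bay beside the small glass before I shut the lid and pushed the bolt home, each to its stop; the rest checked as still in place, with only sub-pixel changes at the bottle and mill, probably shading.

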